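Clamp a setting block on a narrow rest with a ratchet hold-down

TASK

Clamp the brown stepped setting block in the bench hold-down clamp so that its edges can be dressed: lay it flat and centred along the narrow rest under the raised arm and let go of it, then press the sprung arm down by its cross handle, past the clicks of its ratchet, until the arm stays down by itself with its spring foot bearing firmly on the block. Squeeze no harder than a click or so after the foot has met the block, so that the foot's spring is not driven solid, and leave the bottle and the screwdriver where they are.

Things in the scene. Friction and masses are not known exactly. Their poses are not given: they have to be found in the camera images.
- block: The work: brown stepped setting block, 60 mm long (its y), 30 wide (x), 24 high; origin at the centre of its underside, z up. The quarter x > 0, y < -10 mm is cut away over the full height, so pinch it across the 30 mm width at y = -5 to +25. Starts flat on the bench, +y end roughly toward the robot; either way round on the rest is right.
- clamp: Grey hold-down clamp, fixed. Origin on the bench under the rest's centre; x points from its handle end to its pivot end (away from the robot). Plate x -45 to 150, y +-45, 12 mm thick. The raised arm hangs over the rest (foot from z 155, handle at z 262 mm), so bring the block in from the handle end, gripper tilted about 25 deg, fingers pointing down and to +x.
- rest_top (a point): Centre of the top face of the rest, 45 mm above the bench: a narrow rubber-faced post, 46 mm long along the clamp's x but only 16 mm wide along its y. Axes as the clamp's. The block lies along it and overhangs all round.
- pivot (a point): Middle of the arm's pivot pin (axis along the clamp's y), 110 mm behind the rest's centre and 112 mm above the bench, between two cheeks that reach z 128 and y +-21 mm. The arm, 12 mm wide and 20 high, runs from it toward the handle end, 1.10 rad (63 deg) above level when up.
- handle (a point): Centre of the arm's cross handle, a black round bar 18 mm in diameter and 80 mm long along the clamp's y, 168 mm from the pivot. Press on top of it with shut fingers, following its arc about the pivot; the free arm takes about 3 to 5 N.
- hold_arm (a joint): Radians the arm has been pressed down: 0 up (sprung), 1.10 level, 1.23 stop. From about 0.80 on, a pawl holds it at clicks 0.056 apart. Its 21 mm rubber foot, 105 mm from the pivot, hangs on a screw set differently each time: it meets the block anywhere from 0.88 to 1.08, felt as 4 to 5 N more at the handle. The foot is sprung: 7 N at first touch, 1 N more per mm, 15 mm of travel.
- flux_bottle: Bystander: small brown dropper bottle, 31 mm across, 90 mm high, standing; origin at the centre of its underside. Leave alone.
- driver: Bystander: screwdriver, 195 mm long (its y), 25 mm high, lying near the front edge; origin at the centre of its underside. Leave alone.
Not all that is in view belongs to the job. Of the things shaped like the block, the brown one is meant.

How it is judged:
By the outcome, as a careful person would: the job done as asked, in the order asked, and still so for the second after the job is handed in, with the robot touching nothing.
It also fails if it takes over 64 s, if anything falls off the work surface, if the arm or the gripper's body presses on something with over 40 N, if the wrist force passes 120 N, or if a joint passes its speed limit or range.

ROBOT

A 6-joint arm with a two-finger parallel gripper is mounted at the origin on a cart in front of the work surface, level with it; the furniture and walls round the work are solid. World frame = base frame: x ahead of the robot, y to its left, z up, the work surface at z = 0. Lengths are in m, angles in rad, forces in N, time in s.
With the tool pointing down it reaches from about 0.25 to 0.725 m from the base axis. Payload 4 kg.
Tool frame: the origin (TCP) lies on the centre line of the jaws, within the pads' length; the fingertips stand 22 mm ahead of it and the grasp point (between the pads) lies 3 mm ahead of it (bot.tip_reach is the distance from the TCP to the fingertips, in m); z points along the fingers, y is the line along which they close (so a half turn about z gives the same grasp; the last joint's range is limited). The gripper opens to 85 mm and grips with 20 to 120 N. Pads are 22 mm wide; open, the fingers measure 114 mm over their backs; the gripper's body (76 mm by 85 mm) begins 54 mm behind the grasp point. The pads swing forward as they close: fully open they stand 13 mm farther back than shut.
Start: joints at [1.253, 0.241, 0.005, 1.335, 0, 1.571], TCP at [0.156, 0.475, 0.253] pointing down, gripper open.
Joint ranges: [-2.72, 2.72], [-1.05, 1.87], [-1.09, 1.28], [-1.99, 2.15], [-1.42, 1.44], [-3.14, 3.14]. Speed limits (rad/s): [2.79, 2.79, 3.14, 3.14, 3.14, 3.14].

INTERFACE

Orientations are given as a unit quaternion [x, y, z, w].
In Python, from workcell import bot gives the robot as it stands. The module is installed in compiled form; this text tells all that it offers.
- The arm moves only by the tool apply_moves, never from a script. Its argument "commands" is a list of rows, each a list of 4 numbers: the shift along the tool's x, y, z scaled (see below), then the turn about the tool's z scaled (see below). In form: [[tx, ty, tz, roll], ...]. A call has exactly 5 rows; each row shifts and turns the commanded pose from where the row before left it, along the tool's axes as they then stand; what a row does not reach is not made up. The controller multiplies each number of a shift by 20 mm and each number of a turn by 60 degrees. A row lasts 1/12 s, in which the tool goes at most 41.7 mm and 7.16 degrees, less where a joint would pass 70% of its speed; a pose out of reach is approached as far as the arm can. A call with a number of a shift or a turn outside -1 to 1 is refused whole. A call with a gripper value outside its range is refused whole. "claw" is the closure, from 0 (fully open) to 1 (shut), set as the call begins (left out, the last holds). The fingers move at their own pace and stop on an object; the grip force is fixed at half the most. Time passes only in rows, so rows that do not move let the fingers close, or fill a call up. It gives the time, the measured TCP pose, the force, the opening and the grip force at its end, in the units of the state.
- bot.get_obs(): the state, without advancing time (a new reading comes with each control period).
- bot.camera(name): name is "scene" or "top" or "wrist"; returns a dict with "image" (420x560x3 uint8, blue, green, red), "camera_matrix" (3x3 intrinsics, pixels), "R" (3x3) and "t" (3): a world point X has camera coordinates R X + t. Camera axes: x right, y down, z forward; pixel columns grow to the right and rows downward; lengths in m; the calibration is good to about 2 mm. A picture is of the moment at which its call begins. There is no depth.
- bot.job_done(): hands the job in; it is judged then, once.
The state is a dict: "clock": time; "joint_pos": joint angles; "joint_vel": joint speeds; "tau": joint torques, N m; "eef_pos": TCP position; "tool_rot": TCP orientation; "ft_force": force on the tool from outside, world axes, zero at the start; "ft_torque": the same for the moment, N m; "grip_width": finger opening in m; "grasp_force": force on a finger pad.
Only numpy, scipy, OpenCV 4.12 (cv2) and the standard library are available. Lean on these libraries where they do the work, as an engineer would, in place of code of your own. Each camera call takes 0.05 s, during which the arm holds its last target. There are 200 camera calls.

## Working session

There is one attempt and no reset: what is moved stays moved. The work goes in short steps, Python scripts to look and compute and a tool call to move; the robot and the scene stay as the last step left them, time stands still between calls to the robot, and variables do not carry over. Pictures are saved under pics/ and viewed, at most 10 in all, crops included, and the job is handed in when it is done.

Besides the shell and the picture viewer there is one more tool, called after "Call:" as a command line: name --pt "numbers of a row" for each row, then --argument value for the rest. apply_moves: Moves the arm, as the interface text tells. Shifts and turns lie within -1 to 1; 1 stands for 20 mm of shift or 60 degrees of turn. Its arguments: {"type":"object","properties":{"commands":{"type":"array","items":{"type":"array","items":{"type":"number","minimum":-1,"maximum":1}}},"claw":{"type":"number"}},"required":["commands"]}

```bash
mkdir -p pics
cat > h.py <<'E'
import numpy as np, cv2, json
from workcell import bot
from scipy.spatial.transform import Rotation as Rn
def snap(name,fn,crop=None,k=1):
    c=bot.camera(name); im=c["image"]
    np.savez('pics/'+fn+'.npz',K=c["camera_matrix"],R=c["R"],t=c["t"],im=im)
    if crop: im=im[crop[1]:crop[3],crop[0]:crop[2]]
    if k!=1: im=cv2.resize(im,None,fx=k,fy=k,interpolation=cv2.INTER_CUBIC)
    cv2.imwrite('pics/'+fn+'.png',im)
def px2w(fn,uv,z):
    d=np.load('pics/'+fn+'.npz'); K,R,t=d['K'],d['R'],d['t'].ravel()
    o=-R.T@t; r=R.T@np.linalg.inv(K)@np.array([uv[0],uv[1],1.])
    return o+r*(z-o[2])/r[2]
def w2px(fn,X):
    d=np.load('pics/'+fn+'.npz'); p=d['K']@(d['R']@np.array(X)+d['t'].ravel()); return p[:2]/p[2]
E
python3 - <<'E'
from h import *
snap("top","top0",None,1.4); snap("scene","sc0",None,1.4)
o=bot.get_obs(); print(o['clock'],o['eef_pos'],o['tool_rot'],bot.tip_reach)
print(Rn.from_quat(o['tool_rot']).as_matrix().round(3))
E
```

```text
0.1 [0.1560757  0.47446432 0.25249595] [ 1.58245987e-01  9.87399271e-01 -9.29408245e-04 -1.52492100e-04] 0.022
[[-0.95   0.313 -0.001]
 [ 0.313  0.95  -0.002]
 [ 0.    -0.002 -1.   ]]
```

View pics/top0.png

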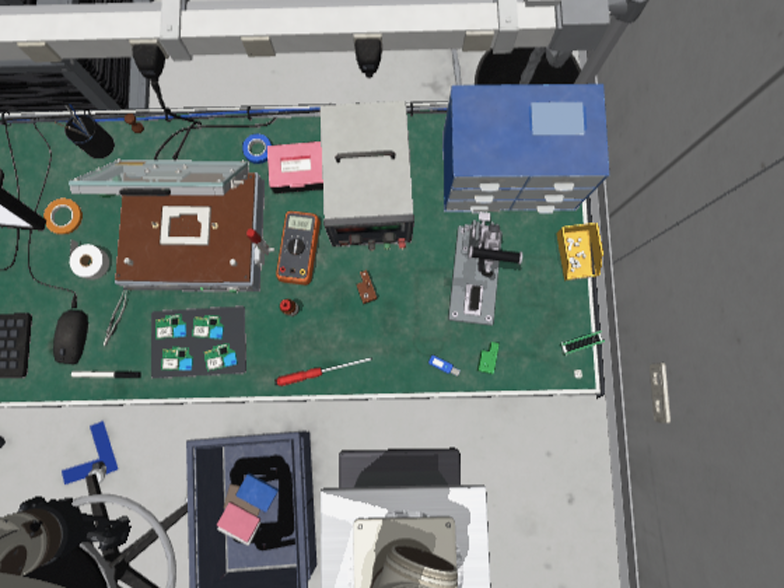

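View pics/sc0.png

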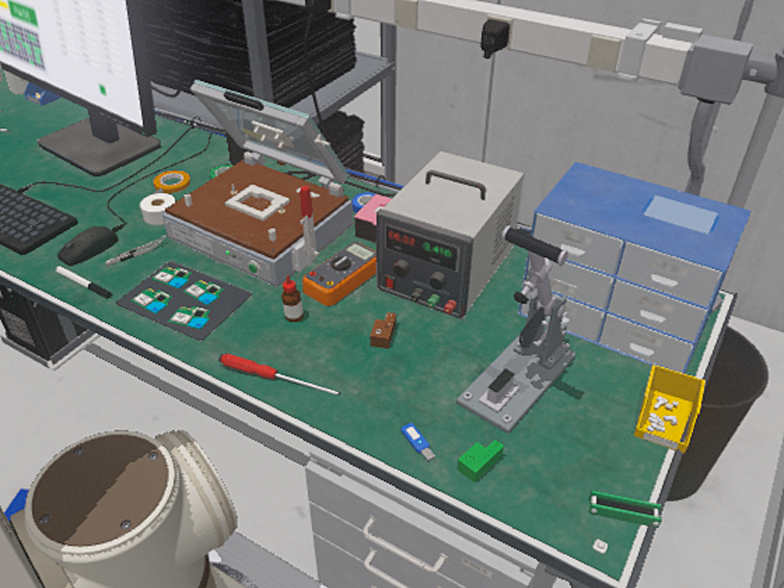

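The block is near (367,286) in the 1.4× top view and the clamp plate spans (450–503, 222–322). The bottle is at (289,306), the driver at (320,372) and a green decoy at (489,357). I'll enlarge the block and clamp.

Run:
```python
from h import *
im=np.load('pics/top0.npz')['im']
a=cv2.resize(im[185:225,245:285],None,fx=10,fy=10,interpolation=cv2.INTER_CUBIC)
b=cv2.resize(im[145:240,310:386],None,fx=5.2,fy=5.2,interpolation=cv2.INTER_CUBIC)
H=max(a.shape[0],b.shape[0]); o=np.zeros((H,a.shape[1]+b.shape[1],3),np.uint8)
o[:a.shape[0],:a.shape[1]]=a; o[:b.shape[0],a.shape[1]:]=b
cv2.imwrite('pics/c1.png',o); print(o.shape)
```

```text
(494, 795, 3)
```

View pics/c1.png

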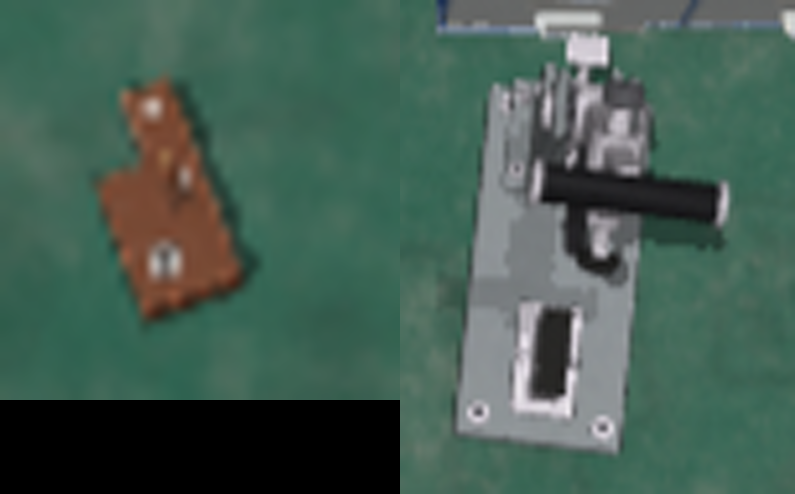

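The block's top corners (crop ×10) are (145,322), (242,280), (172,77), (122,95), (140,165) and (98,180). The plate's near corners are (457,432) and (618,452), the rest's black top has corners (542,308), (580,308), (566,400) and (530,397), and the handle ends are (537,182) and (722,203).

Run:
```python
from h import *
from scipy.optimize import least_squares
def fit(M,P,x0):
    M=np.array(M);P=np.array(P)[:,:2]
    f=lambda q:((Rn.from_euler('z',q[2]).as_matrix()[:2,:2]@M.T).T+q[:2]-P).ravel()
    r=least_squares(f,x0); return r.x, np.abs(r.fun*1e3).round(1)
A=[(145,322),(242,280),(172,77),(122,95),(140,165),(98,180)]
ua=lambda p:(245+(p[0]+.5)/10-.5,185+(p[1]+.5)/10-.5)
ub=lambda p:(310+(p[0]-400+.5)/5.2-.5,145+(p[1]+.5)/5.2-.5)
P=[px2w('top0',ua(p),.024) for p in A]
print(np.array(P).round(4))
# block y+ toward robot; model corners
# near end y=+30 wide; notch x>0,y<-10 ; image left=world +y
M=[(.015,.03),(-.015,.03),(-.015,-.03),(0,-.03),(0,-.01),(.015,-.01)]
print(fit(M,P,[P[0][0],P[0][1],np.pi]))
Q=[px2w('top0',ub(p),.012) for p in [(457,432),(618,452)]]
print('plate near',np.array(Q).round(4))
Rr=[px2w('top0',ub(p),.045) for p in [(542,308),(580,308),(566,400),(530,397)]]
print('rest',np.array(Rr).round(4), np.mean(Rr,0))
Hh=[px2w('top0',ub(p),.262) for p in [(537,182),(722,203)]]
print('handle',np.array(Hh).round(4),np.mean(Hh,0))
print(fit([(-.045,.045),(-.045,-.045),(.023,.008),(.023,-.008),(-.023,-.008),(-.023,.008)],Q+Rr,[.45,-.1,0]))
for n,zs in (('bottle',(.09,)),):
    print(px2w('top0',(289/1.4,304/1.4),.08))
```

```text
[[0.5075 0.069  0.024 ]
 [0.5187 0.042  0.024 ]
 [0.5765 0.0604 0.024 ]
 [0.5717 0.0744 0.024 ]
 [0.5517 0.0697 0.024 ]
 [0.5477 0.0814 0.024 ]]
(array([0.54248249, 0.06509902, 1.89549819]), array([1.7, 0.7, 0.2, 0.7, 0.8, 0. , 0.8, 0.2, 0.2, 1.4, 0.6, 1.1]))
plate near [[ 0.4748 -0.1008  0.012 ]
 [ 0.4621 -0.1861  0.012 ]]
rest [[ 0.535  -0.1447  0.045 ]
 [ 0.5346 -0.1646  0.045 ]
 [ 0.4861 -0.155   0.045 ]
 [ 0.4881 -0.1364  0.045 ]] [ 0.51093463 -0.15015823  0.045     ]
handle [[ 0.5513 -0.1158  0.262 ]
 [ 0.5401 -0.1952  0.262 ]] [ 0.54570898 -0.15547682  0.262     ]
(array([ 0.51157865, -0.15026878, -0.15642163]), array([0.6, 2. , 2. , 1.6, 0.5, 1.3, 1.5, 2.8, 1.5, 0.4, 2. , 2.4]))
[0.50102579 0.20540567 0.08      ]
```

The fits agree with each other: handle minus rest is 35 mm, against 34 expected. I can only command roll about the tool z, so the gripper stays vertical and I can't tilt it under the arm. I'll check the foot clearance in the scene view.

Run:
```python
from h import *
im=np.load('pics/sc0.npz')['im']
cv2.imwrite('pics/c2.png',cv2.resize(im[155:310,320:420],None,fx=3.8,fy=3.8,interpolation=cv2.INTER_CUBIC))
c=np.array([.5115,-.1503]);R2=Rn.from_euler('z',-.148).as_matrix()[:2,:2]
W=lambda x,y,z:np.r_[c+R2@np.array([x,y])/1e3,z/1e3]
q=lambda *a:((w2px('sc0',W(*a))-[320,155]+.5)*3.8-.5).round()
for n,a in dict(rest1=(-23,8,45),rest2=(-23,-8,45),rest3=(23,-8,45),h1=(34,40,262),h2=(34,-40,262),p1=(-45,45,12),p2=(-45,-45,12),foot155=(0,0,155),foot0=(-10,0,165),f20=(20,0,165),pivot=(110,0,112)).items(): print(n,q(*a))
```

```text
rest1 [113. 457.]
rest2 [139. 472.]
rest3 [186. 422.]
h1 [166.  43.]
h2 [317. 109.]
p1 [ 26. 490.]
p2 [171. 576.]
foot155 [174. 285.]
foot0 [165. 280.]
f20 [198. 248.]
pivot [275. 237.]
```

View pics/c2.png

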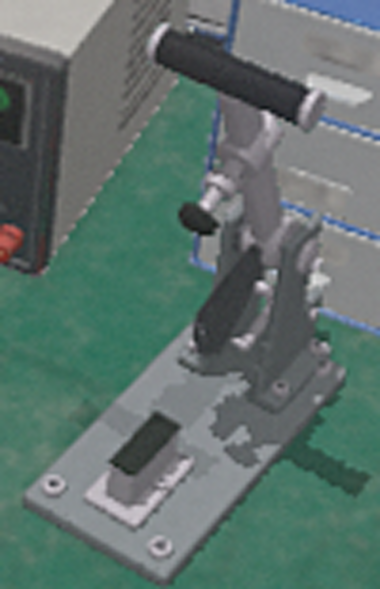

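Run:
```python
from h import *
from scipy.optimize import fsolve
c=np.array([.5115,-.1503]);R2=Rn.from_euler('z',-.148).as_matrix()[:2,:2]
W=lambda x,y,z:np.r_[c+R2@np.array([x,y])/1e3,z/1e3]
q=lambda *a:((w2px('sc0',W(*a))-[320,155]+.5)*3.8-.5)
for p in [(199,217),(180,208),(205,235),(240,190)]:
    print(p,fsolve(lambda v:q(v[0],0,v[1])-np.array(p)-[4,-4],[20,170]).round(1))
o=bot.get_obs()
def shift(dst,yaw=None): pass
R=Rn.from_quat(o['tool_rot']).as_matrix()
bl=np.array([.5425,.0651]); a=1.8955
g=bl+Rn.from_euler('z',a).as_matrix()[:2,:2]@[0,.027]
print('grasp',g, 'delta tool',(R.T@np.r_[g-o['eef_pos'][:2],0]*1000).round(1))
```

```text
(199, 217) [ 19.  188.4]
(180, 208) [ -2.6 208.1]
(205, 235) [ 28.9 170.3]
(240, 190) [ 60.1 179. ]
grasp [0.51691088 0.05648625] delta tool [-473.4 -284.3    0.5]
```

Call:
apply_moves --pt "0 0 0 0.1" --pt "0 0 0 0" --pt "0 0 0 0" --pt "0 0 0 0" --pt "0 0 0 0"

```text
clock: 0.52
eef_pos: [0.1562, 0.4749, 0.2532]
tool_rot: [0.209, 0.978, -0.0, -0.0]
ft_force: [0.5, 0.1, 1.3]
grip_width: 0.0853
grasp_force: 0.0
```

Call:
apply_moves --pt "-1 -0.468 0 0" --pt "-1 -0.468 0 0" --pt "-1 -0.468 0 0" --pt "-1 -0.468 0 0" --pt "-1 -0.468 0 0"

```text
clock: 0.93
eef_pos: [0.2287, 0.3905, 0.2533]
tool_rot: [0.209, 0.978, 0.0, 0.0]
ft_force: [0.2, -0.9, 0.3]
grip_width: 0.0855
grasp_force: 0.0
```

Call:
apply_moves --pt "-1 -0.468 0 0" --pt "-1 -0.468 0 0" --pt "-1 -0.468 0 0" --pt "-1 -0.468 0 0" --pt "-1 -0.468 0 0"

```text
clock: 1.35
eef_pos: [0.3009, 0.3067, 0.2534]
tool_rot: [0.209, 0.978, 0.0, 0.0]
ft_force: [0.1, 0.0, 0.6]
grip_width: 0.0854
grasp_force: 0.0
```

Call:
apply_moves --pt "-1 -0.468 0 0" --pt "-1 -0.468 0 0" --pt "-1 -0.468 0 0" --pt "-1 -0.468 0 0" --pt "-1 -0.468 0 0"

```text
clock: 1.77
eef_pos: [0.3729, 0.223, 0.2534]
tool_rot: [0.209, 0.978, 0.0, 0.0]
ft_force: [0.4, 0.5, 0.9]
grip_width: 0.0853
grasp_force: 0.0
```

Call:
apply_moves --pt "-1 -0.468 0 0" --pt "-1 -0.468 0 0" --pt "-1 -0.468 0 0" --pt "-1 -0.468 0 0" --pt "-1 -0.468 0 0"

```text
clock: 2.18
eef_pos: [0.4449, 0.1393, 0.2534]
tool_rot: [0.209, 0.978, 0.0, 0.0]
ft_force: [0.9, 0.5, -0.1]
grip_width: 0.0853
grasp_force: 0.0
```

Call:
apply_moves --pt "-1 -0.468 0 0" --pt "-1 -0.468 0 0" --pt "-1 -0.468 0 0" --pt "-1 -0.468 0 0" --pt "-1 -0.468 0 0"

```text
clock: 2.6
eef_pos: [0.5169, 0.0556, 0.2533]
tool_rot: [0.209, 0.978, 0.0, 0.0]
ft_force: [-0.2, 0.0, 0.9]
grip_width: 0.0855
grasp_force: 0.0
```

Call:
apply_moves --pt "0 0 0.5 -0.119" --pt "0 0 0.5 -0.119" --pt "0 0 0.5 -0.119" --pt "0 0 0.5 -0.119" --pt "0 0 0.5 -0.119"

```text
clock: 3.02
eef_pos: [0.5163, 0.0564, 0.2028]
tool_rot: [-0.104, 0.995, 0.0, -0.0]
ft_force: [-0.2, 0.0, 0.4]
grip_width: 0.0854
grasp_force: 0.0
```

Call:
apply_moves --pt "0 0 0.5 -0.117" --pt "0 0 0.5 0" --pt "0 0 0.5 0" --pt "0 0 0 0" --pt "0 0 0 0"

```text
clock: 3.43
eef_pos: [0.5158, 0.0565, 0.1727]
tool_rot: [-0.16, 0.987, 0.0, -0.001]
ft_force: [0.4, 0.1, -0.1]
grip_width: 0.0855
grasp_force: 0.0
```

```bash
cat >> h.py <<'E'
def go(x,y,z,yaw):
    o=bot.get_obs();R=Rn.from_quat(o['tool_rot']).as_matrix()
    d=R.T@(np.array([x,y,z])-o['eef_pos'])
    y0=np.degrees(np.arctan2(R[1,0],R[0,0]))
    print(o['clock'],o['eef_pos'].round(4),'yaw',round(y0,2),'j',np.round(o['joint_pos'],2),'F',np.round(o['ft_force'],1))
    print('units',(d/.02).round(3),'roll',round(-((yaw-y0+180)%360-180)/60,3))
E
python3 -c "
from h import *
go(.5169,.0565,.027,198.6)
snap('wrist','w1',None,1.4)"
```

```text
3.4333 [0.5158 0.0565 0.1727] yaw -161.57 j [ 0.11  0.33 -0.09  1.15  0.   -0.21] F [ 0.4  0.1 -0.1]
units [-0.062 -0.019  7.285] roll -0.003
```

View pics/w1.png

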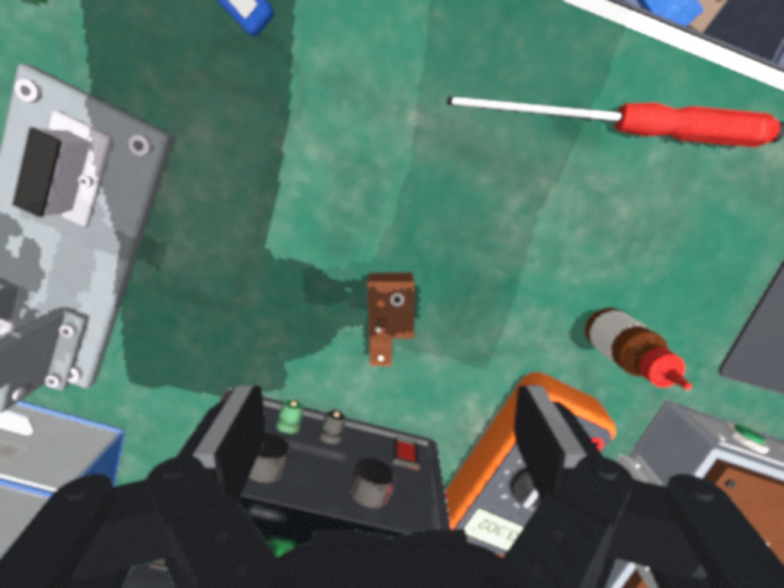

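The wrist view shows the block centred and aligned. Its top corners are (369,284), (413,282), (414,336), (391,336), (391,363) and (370,365). The rest's top has corners (31,128), (60,135), (44,215) and (14,207), and the plate's near corners are (25,66) and (172,136). I'll refit both from these.

Run:
```python
from h import *
from scipy.optimize import least_squares
u=lambda p:((p[0]+.5)/1.4-.5,(p[1]+.5)/1.4-.5)
def fit(M,P,x0):
    M=np.array(M);P=np.array(P)[:,:2]
    f=lambda q:((Rn.from_euler('z',q[2]).as_matrix()[:2,:2]@M.T).T+q[:2]-P).ravel()
    r=least_squares(f,x0); return r.x.round(4), np.abs(r.fun*1e3).round(1)
P=[px2w('w1',u(p),.024) for p in [(413,282),(369,284),(370,365),(391,363),(391,336),(414,336)]]
M=[(.015,.03),(-.015,.03),(-.015,-.03),(0,-.03),(0,-.01),(.015,-.01)]
print(fit(M,P,[.54,.06,1.9]))
Q=[px2w('w1',u(p),.012) for p in [(172,136),(25,66)]]
r=[px2w('w1',u(p),.045) for p in [(31,128),(60,135),(44,215),(14,207)]]
print(np.round(Q,4)[:,:2],np.round(r,4)[:,:2],np.mean(r,0).round(4))
print(fit([(-.045,.045),(-.045,-.045),(-.023,-.008),(-.023,.008),(.023,.008),(.023,-.008)],Q+r,[.51,-.15,-.15]))
```

```text
(array([0.5406, 0.0664, 1.9078]), array([1.4, 0.2, 1.6, 1.8, 0.1, 0.1, 0.9, 0.9, 1.1, 0.7, 1. , 0.2]))
[[ 0.4713 -0.0958]
 [ 0.4603 -0.1821]] [[ 0.4868 -0.1525]
 [ 0.4855 -0.1376]
 [ 0.5316 -0.1425]
 [ 0.5323 -0.1588]] [ 0.509  -0.1479  0.045 ]
(array([ 0.5095, -0.147 , -0.1428]), array([0. , 0.3, 1.8, 3.1, 1.2, 0.8, 2.4, 1.8, 1.8, 0.1, 1.2, 0.6]))
```

Call:
apply_moves --pt "-0.11 0.025 0.9 -0.008" --pt "0 0 0.9 0" --pt "0 0 0.9 0" --pt "0 0 0.9 0" --pt "0 0 0.9 0"

```text
clock: 3.9
eef_pos: [0.5192, 0.0578, 0.0836]
tool_rot: [-0.165, 0.986, -0.0, 0.001]
ft_force: [0.6, 0.2, -0.4]
grip_width: 0.0853
grasp_force: 0.0
```

Call:
apply_moves --pt "0 0 0.9 0" --pt "0 0 0.9 0" --pt "0 0 0.5 0" --pt "0 0 0.47 0" --pt "0 0 0 0"

```text
clock: 4.32
eef_pos: [0.5175, 0.0576, 0.0267]
tool_rot: [-0.165, 0.986, 0.0, -0.001]
ft_force: [-0.5, -0.5, -0.2]
grip_width: 0.0851
grasp_force: 0.0
```

Call:
apply_moves --pt "0 0 0 0" --pt "0 0 0 0" --pt "0 0 0 0" --pt "0 0 0 0" --pt "0 0 0 0" --claw 1

```text
clock: 4.73
eef_pos: [0.5191, 0.0578, 0.0291]
tool_rot: [-0.165, 0.986, 0.0, 0.001]
ft_force: [-1.3, -0.9, 0.1]
grip_width: 0.0287
grasp_force: 59.2
```

Call:
apply_moves --pt "0 0 0 0" --pt "0 0 0 0" --pt "0 0 0 0" --pt "0 0 0 0" --pt "0 0 0 0"

```text
clock: 5.15
eef_pos: [0.5191, 0.0578, 0.029]
tool_rot: [-0.165, 0.986, -0.0, 0.001]
ft_force: [-1.1, -0.7, 6.4]
grip_width: 0.0285
grasp_force: 60.1
```

Call:
apply_moves --pt "0 0 -1 0.114" --pt "0 0 -1 0.114" --pt "0 0 -1 0.114" --pt "0 0 -1 0.114" --pt "0 0 -1 0"

```text
clock: 5.57
eef_pos: [0.5176, 0.0576, 0.1284]
tool_rot: [0.075, 0.997, -0.0, -0.001]
ft_force: [-0.3, -0.2, -1.1]
grip_width: 0.0283
grasp_force: 59.5
```

Call:
apply_moves --pt "0.44 -0.94 0 0" --pt "0.44 -0.94 0 0" --pt "0.44 -0.94 0 0" --pt "0.44 -0.94 0 0" --pt "0.44 -0.94 0 0"

```text
clock: 5.98
eef_pos: [0.4599, -0.0296, 0.1276]
tool_rot: [0.073, 0.997, -0.0, -0.0]
ft_force: [1.0, -0.0, -1.1]
grip_width: 0.0289
grasp_force: 59.4
```

Call:
apply_moves --pt "0.44 -0.94 0 0" --pt "0.44 -0.94 0 0" --pt "0.44 -0.94 0 0" --pt "0.44 -0.94 0 0" --pt "0.44 -0.94 0 0"

```text
clock: 6.4
eef_pos: [0.4027, -0.1161, 0.1276]
tool_rot: [0.073, 0.997, 0.0, -0.0]
ft_force: [1.1, -1.2, -0.5]
grip_width: 0.0285
grasp_force: 59.4
```

Call:
apply_moves --pt "0 -0.9 0 0" --pt "0 0 0 0" --pt "0 0 0 0" --pt "0 0 0 0" --pt "0 0 0 0"

```text
clock: 6.82
eef_pos: [0.4013, -0.1326, 0.1278]
tool_rot: [0.072, 0.997, 0.0, -0.0]
ft_force: [-0.0, 0.4, -1.7]
grip_width: 0.0287
grasp_force: 59.6
```

```bash
python3 -c "
from h import *
go(.4012,-.133,.08,171.6)
snap('wrist','w2',None,1.4)"
```

```text
6.8167 [ 0.4013 -0.1326  0.1278] yaw 171.69 j [-0.32  0.19 -0.41  0.97  0.   -0.17] F [-0.   0.4 -1.7]
units [ 2.000e-03 -1.900e-02  2.389e+00] roll 0.001
```

View pics/w2.png

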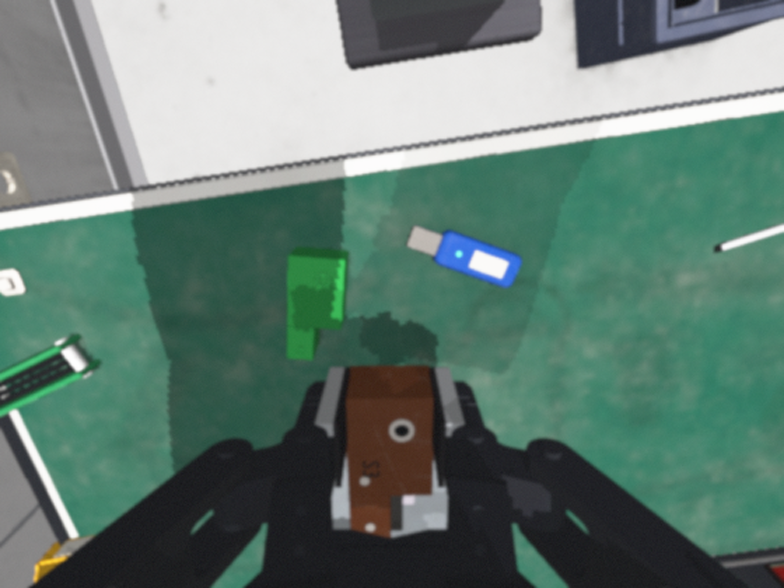

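Call:
apply_moves --pt "0 0 0.8 0" --pt "0 0 0.8 0" --pt "0 0 0.79 0" --pt "0 0 0 0" --pt "0 0 0 0"

```text
clock: 7.28
eef_pos: [0.4006, -0.1325, 0.0796]
tool_rot: [0.072, 0.997, 0.0, -0.001]
ft_force: [0.1, -0.3, -0.4]
grip_width: 0.0287
grasp_force: 59.5
```

Call:
apply_moves --pt "-0.8 0 0 0" --pt "-0.8 0 0 0" --pt "-0.7 0 0 0" --pt "-0.6 0 0 0" --pt "-0.4 0 0 0"

```text
clock: 7.7
eef_pos: [0.4689, -0.1431, 0.0815]
tool_rot: [0.073, 0.997, -0.0, 0.002]
ft_force: [-0.1, -0.1, -1.2]
grip_width: 0.0286
grasp_force: 59.6
```

Run:
```python
from h import *
u=lambda p:((p[0]+.5)/1.4-.5,(p[1]+.5)/1.4-.5)
e=px2w('w2',u((390,397)),.1228)[:2]; o=np.array([.4013,-.1326]); a=np.radians(171.69)
print('end offset along tool x',(e-o)@[np.cos(a),np.sin(a)],'y',(e-o)@[-np.sin(a),np.cos(a)])
go(.510-.0356,-.149+.00525,.08,171.6)
snap('scene','s2'); snap('top','t2')
a=cv2.resize(np.load('pics/s2.npz')['im'][140:310,310:420],None,fx=3.5,fy=3.5,interpolation=cv2.INTER_CUBIC)
b=cv2.resize(np.load('pics/t2.npz')['im'][140:240,300:390],None,fx=4.5,fy=4.5,interpolation=cv2.INTER_CUBIC)
z=np.zeros((595,a.shape[1]+b.shape[1],3),np.uint8); z[:a.shape[0],:a.shape[1]]=a; z[:b.shape[0],a.shape[1]:]=b
cv2.imwrite('pics/c3.png',z);print(z.shape)
```

```text
end offset along tool x 0.00624255759550088 y -0.00041671443044642275
7.7 [ 0.4689 -0.1431  0.0815] yaw 171.68 j [-0.3   0.37 -0.3   0.9   0.   -0.15] F [-0.1 -0.1 -1.2]
units [-0.276  0.008  0.075] roll 0.001
(595, 790, 3)
```

View pics/c3.png

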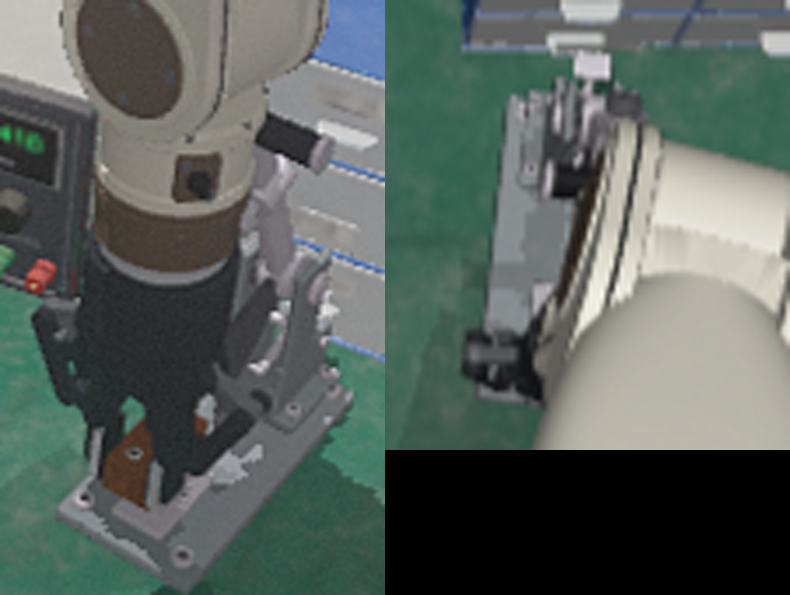

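The block is over the rest with little clearance. The wrist head, around (190,80) in the left crop, is close to the handle, so I'll estimate that clearance.

Run:
```python
from h import *
c=np.array([.510,-.149]);R2=Rn.from_euler('z',-.146).as_matrix()[:2,:2]
W=lambda x,y,z:np.r_[c+R2@np.array([x,y])/1e3,z/1e3]
q=lambda *a:((w2px('s2',W(*a))-[310,140]+.5)*3.5-.5).round()
t=lambda *a:((w2px('t2',W(*a))-[300,140]+.5)*4.5-.5+[385,0]).round()
for z in (200,240,260,280,300,320,340): print(z,'axis',q(-41,0,z),'y55',q(-41,55,z),'x+45',q(4,0,z), 'top axis',t(-41,0,z),t(4,0,z),t(4,50,z))
print('h',q(34,-40,262),q(34,40,262),t(34,40,262))
o=bot.get_obs();print(np.round(o['tau'],2))
```

```text
200 axis [158. 292.] y55 [ 67. 246.] x+45 [206. 247.] top axis [593. 359.] [601. 275.] [507. 264.]
240 axis [166. 230.] y55 [ 73. 185.] x+45 [215. 186.] top axis [604. 347.] [613. 260.] [515. 248.]
260 axis [171. 198.] y55 [ 76. 154.] x+45 [220. 154.] top axis [610. 341.] [619. 252.] [519. 240.]
280 axis [175. 165.] y55 [ 79. 121.] x+45 [225. 121.] top axis [617. 335.] [626. 244.] [524. 232.]
300 axis [180. 131.] y55 [82. 87.] x+45 [231.  87.] top axis [623. 328.] [632. 236.] [528. 223.]
320 axis [185.  96.] y55 [85. 52.] x+45 [236.  52.] top axis [630. 321.] [640. 227.] [533. 214.]
340 axis [190.  59.] y55 [88. 16.] x+45 [242.  16.] top axis [638. 314.] [647. 218.] [538. 205.]
h [324. 153.] [184.  93.] [546. 184.]
[ 9.000e-02 -3.873e+01  2.133e+01 -8.000e-02  2.000e-02  1.000e-02]
```

Call:
apply_moves --pt "-0.1 0 0 0" --pt "-0.1 0 0 0" --pt "0 0 0 0" --pt "0 0 0 0" --pt "0 0 0 0"

```text
clock: 8.22
eef_pos: [0.47, -0.1435, 0.0801]
tool_rot: [0.073, 0.997, 0.0, -0.0]
ft_force: [-0.3, -0.3, -0.3]
grip_width: 0.0285
grasp_force: 59.6
```

Call:
apply_moves --pt "0 0 0.1 0" --pt "0 0 0.1 0" --pt "0 0 0.05 0" --pt "0 0 0.05 0" --pt "0 0 0 0"

```text
clock: 8.63
eef_pos: [0.4703, -0.1435, 0.0741]
tool_rot: [0.073, 0.997, 0.0, -0.0]
ft_force: [-0.8, -0.2, -0.9]
grip_width: 0.0284
grasp_force: 59.8
```

Call:
apply_moves --pt "-0.1 0 0 0" --pt "-0.1 0 0 0" --pt "-0.05 0 0 0" --pt "0 0 0 0" --pt "0 0 0 0"

```text
clock: 9.05
eef_pos: [0.4757, -0.1443, 0.0741]
tool_rot: [0.073, 0.997, -0.0, 0.0]
ft_force: [0.2, 0.4, -1.8]
grip_width: 0.0281
grasp_force: 59.7
```

Call:
apply_moves --pt "0 0 0.05 0" --pt "0 0 0 0" --pt "0 0 0.03 0" --pt "0 0 0 0" --pt "0 0 0 0"

```text
clock: 9.47
eef_pos: [0.4757, -0.1443, 0.0739]
tool_rot: [0.073, 0.997, -0.0, 0.001]
ft_force: [-2.5, 1.6, 8.4]
grip_width: 0.0287
grasp_force: 60.9
```

Call:
apply_moves --pt "0 0 0 0" --pt "0 0 0 0" --pt "0 0 0 0" --pt "0 0 0 0" --pt "0 0 0 0" --claw 0.3

```text
clock: 9.88
eef_pos: [0.4753, -0.1442, 0.0723]
tool_rot: [0.073, 0.997, 0.0, -0.0]
ft_force: [-0.3, 0.1, -0.9]
grip_width: 0.0597
grasp_force: 0.0
```

Call:
apply_moves --pt "0.3 0 0 0" --pt "0.5 0 0 0" --pt "0.6 0 0 0" --pt "0.6 0 0 0" --pt "0.5 0 0 0"

```text
clock: 10.3
eef_pos: [0.4245, -0.1367, 0.0722]
tool_rot: [0.073, 0.997, 0.0, -0.001]
ft_force: [0.3, -0.3, 0.3]
grip_width: 0.0597
grasp_force: 0.0
```

Call:
apply_moves --pt "1 0 0 0" --pt "1 0 0 0" --pt "1 0 0 0" --pt "1 0 0 0" --pt "0 0 0 0" --claw 1

```text
clock: 10.72
eef_pos: [0.3415, -0.1239, 0.0717]
tool_rot: [0.073, 0.997, 0.001, -0.003]
ft_force: [-0.7, -0.2, -0.8]
grip_width: 0.0005
grasp_force: 0.0
```

Run:
```python
from h import *
go(.510-.0544,-.149+.008,.074,171.6)
snap('scene','s3'); snap('top','t3')
a=cv2.resize(np.load('pics/s3.npz')['im'][220:310,330:410],None,fx=5,fy=5,interpolation=cv2.INTER_CUBIC)
b=cv2.resize(np.load('pics/t3.npz')['im'][185:245,310:370],None,fx=6.5,fy=6.5,interpolation=cv2.INTER_CUBIC)
z=np.zeros((450,a.shape[1]+b.shape[1],3),np.uint8); z[:a.shape[0],:a.shape[1]]=a; z[:b.shape[0],a.shape[1]:]=b
cv2.imwrite('pics/c4.png',z);print(z.shape)
```

```text
10.7167 [ 0.3415 -0.1239  0.0717] yaw 171.59 j [-0.35  0.17 -0.62  0.79 -0.   -0.2 ] F [-0.7 -0.2 -0.8]
units [-5.768 -0.012 -0.149] roll -0.0
(450, 790, 3)
```

View pics/c4.png

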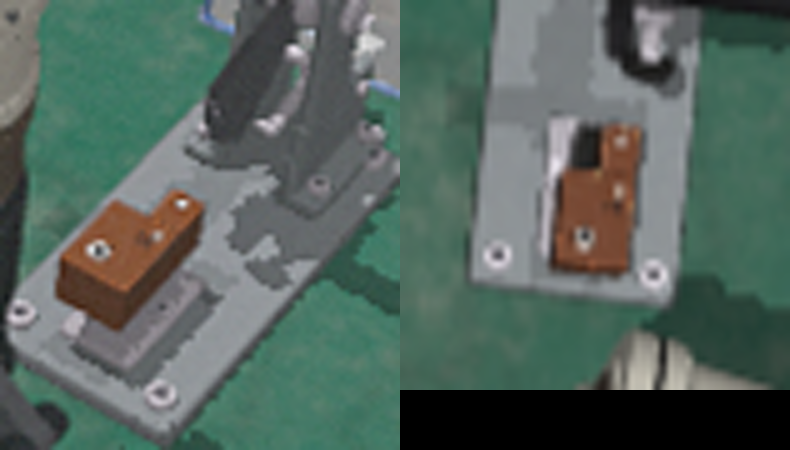

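The block lies flat on the rest. In the top crop its corners are (550,268), (628,272), (641,128), (605,125), (600,172) and (558,168), and the plate's near corners are (470,282) and (672,303).

Run:
```python
from h import *
from scipy.optimize import least_squares
ub=lambda p:(310+(p[0]-400+.5)/6.5-.5,185+(p[1]+.5)/6.5-.5)
us=lambda p:(330+(p[0]+.5)/5-.5,220+(p[1]+.5)/5-.5)
M=[(.015,.03),(-.015,.03),(-.015,-.03),(0,-.03),(0,-.01),(.015,-.01)]
def fit(M,P,x0):
    M=np.array(M);P=np.array(P)[:,:2]
    f=lambda q:((Rn.from_euler('z',q[2]).as_matrix()[:2,:2]@M.T).T+q[:2]-P).ravel()
    r=least_squares(f,x0); return r.x, np.abs(r.fun*1e3).round(1)
for n,u,pts,pl in (('t3',ub,[(550,268),(628,272),(641,128),(605,125),(600,172),(558,168)],[(470,282),(672,303)]),('s3',us,[(58,256),(122,288),(204,206),(178,190),(148,216),(116,200)],[(0,340),(165,443)])):
    b,r=fit(M,[px2w(n,u(p),.069) for p in pts],[.5,-.15,1.42]); print(n,b.round(4),np.degrees(b[2])+90,r)
    P=[px2w(n,u(p),.012)[:2] for p in pl]; print(np.round(P,4))
    for c,y in (((.5116,-.1503),-.148),((.510,-.149),-.146)):
        print(' rel',Rn.from_euler('z',-y).as_matrix()[:2,:2]@(b[:2]-c)*1e3)
```

```text
t3 [ 0.5008 -0.1478  1.4327] 172.0858586389884 [1.3 1.2 0.4 0.8 0.4 0.6 0.  0.8 0.3 0.6 0.3 1.7]
[[ 0.474  -0.1002]
 [ 0.463  -0.1859]]
 rel [-11.05554954   0.91243768]
 rel [-9.28159867 -0.11885127]
s3 [ 0.498  -0.1475  1.4041] 170.4509738409064 [0.3 0.6 2.3 1.1 0.8 1.4 0.5 1.2 0.1 0.1 0.9 0.6]
[[ 0.4676 -0.1094]
 [ 0.4539 -0.187 ]]
 rel [-13.81870604   0.77785854]
 rel [-12.04501879  -0.24790384]
```

Call:
apply_moves --pt "-1 0 0 0" --pt "-1 0 0 0" --pt "-1 0 0 0" --pt "-1 0 0 0" --pt "-0.8 0 0 0"

```text
clock: 11.23
eef_pos: [0.4449, -0.1399, 0.0728]
tool_rot: [0.073, 0.997, -0.0, 0.001]
ft_force: [0.1, 0.1, -0.0]
grip_width: 0.0003
grasp_force: 0.0
```

Call:
apply_moves --pt "-0.5 0 0 0" --pt "-0.3 0 0 0" --pt "-0.1 0 0 0" --pt "-0.1 0 0 0" --pt "-0.1 0 0 0"

```text
clock: 11.65
eef_pos: [0.4627, -0.1423, 0.0722]
tool_rot: [0.073, 0.997, 0.0, -0.001]
ft_force: [-0.9, 0.5, -0.1]
grip_width: -0.0002
grasp_force: 0.3
```

Call:
apply_moves --pt "-0.1 0 0 0" --pt "-0.1 0 0 0" --pt "-0.1 0 0 0" --pt "-0.1 0 0 0" --pt "-0.1 0 0 0"

```text
clock: 12.07
eef_pos: [0.4735, -0.144, 0.0725]
tool_rot: [0.073, 0.997, -0.0, 0.0]
ft_force: [-1.4, 0.4, -0.6]
grip_width: 0.0
grasp_force: 0.3
```

Call:
apply_moves --pt "0 0 0 0" --pt "0 0 0 0" --pt "0 0 0 0" --pt "0 0 0 0" --pt "0 0 0 0"

```text
clock: 12.48
eef_pos: [0.4735, -0.144, 0.0726]
tool_rot: [0.073, 0.997, -0.0, 0.0]
ft_force: [-0.4, -0.1, -0.6]
grip_width: 0.0
grasp_force: 0.0
```

Run:
```python
from h import *
go(.510-.0406,-.149+.006,.072,171.6)
```

```text
12.4833 [ 0.4735 -0.144   0.0726] yaw 171.63 j [-0.3   0.39 -0.3   0.88  0.   -0.15] F [-0.4 -0.1 -0.6]
units [0.209 0.018 0.03 ] roll 0.001
```

It went about 4 mm further than planned because the earlier reading still lagged. I'll back off and measure.

Call:
apply_moves --pt "1 0 0 0" --pt "1 0 0 0" --pt "1 0 0 0" --pt "1 0 0 0" --pt "1 0 0 0"

```text
clock: 12.9
eef_pos: [0.3736, -0.1292, 0.0725]
tool_rot: [0.073, 0.997, -0.0, 0.0]
ft_force: [-0.9, -0.5, 0.7]
grip_width: 0.0002
grasp_force: 0.0
```

Call:
apply_moves --pt "1 0 0 0" --pt "0 0 0 0" --pt "0 0 0 0" --pt "0 0 0 0" --pt "0 0 0 0"

```text
clock: 13.32
eef_pos: [0.3561, -0.1269, 0.0729]
tool_rot: [0.073, 0.997, -0.0, 0.001]
ft_force: [0.3, -0.3, -0.2]
grip_width: -0.0001
grasp_force: 0.0
```

Run:
```python
from h import *
snap('scene','s4'); snap('top','t4')
a=cv2.resize(np.load('pics/s4.npz')['im'][220:310,330:410],None,fx=5,fy=5,interpolation=cv2.INTER_CUBIC)
b=cv2.resize(np.load('pics/t4.npz')['im'][185:245,310:370],None,fx=6.5,fy=6.5,interpolation=cv2.INTER_CUBIC)
z=np.zeros((450,a.shape[1]+b.shape[1],3),np.uint8); z[:a.shape[0],:a.shape[1]]=a; z[:b.shape[0],a.shape[1]:]=b
cv2.imwrite('pics/c5.png',z)
go(.5,-.15,.07,171.6)
```

```text
13.4167 [ 0.3558 -0.1267  0.0727] yaw 171.64 j [-0.34  0.19 -0.59  0.79  0.   -0.2 ] F [ 0.6 -0.  -0.3]
units [-7.303 -0.102  0.141] roll 0.001
```

View pics/c5.png

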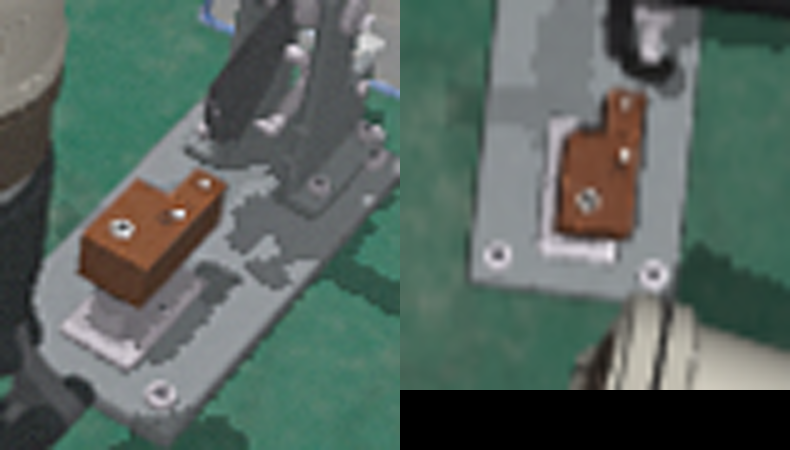

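Run:
```python
from h import *
from scipy.optimize import least_squares
ub=lambda p:(310+(p[0]-400+.5)/6.5-.5,185+(p[1]+.5)/6.5-.5)
us=lambda p:(330+(p[0]+.5)/5-.5,220+(p[1]+.5)/5-.5)
M=[(.015,.03),(-.015,.03),(-.015,-.03),(0,-.03),(0,-.01),(.015,-.01)]
def fit(M,P,x0):
    M=np.array(M);P=np.array(P)[:,:2]
    f=lambda q:((Rn.from_euler('z',q[2]).as_matrix()[:2,:2]@M.T).T+q[:2]-P).ravel()
    r=least_squares(f,x0); return r.x, np.abs(r.fun*1e3).round(1)
for n,u,pts in (('t4',ub,[(556,233),(631,238),(645,92),(610,90),(606,135),(566,132)]),('s4',us,[(81,236),(144,268),(227,188),(202,171),(172,196),(140,180)])):
    b,r=fit(M,[px2w(n,u(p),.069) for p in pts],[.5,-.15,1.42]); print(n,b.round(4),np.degrees(b[2])+90,r)
    for c,y in (((.5116,-.1503),-.148),((.510,-.149),-.146)):
        print(' rel',Rn.from_euler('z',-y).as_matrix()[:2,:2]@(b[:2]-c)*1e3)
# foot/collar size in t4: compare
```

```text
t4 [ 0.5155 -0.1506  1.4281] 171.82694654977027 [1.8 0.8 0.3 0.  0.8 0.  0.1 0.5 0.9 0.9 0.4 0.6]
 rel [3.89294308 0.27470768]
 rel [ 5.6655886  -0.78647696]
s4 [ 0.5124 -0.151   1.3881] 169.53167636967953 [0.9 0.7 1.8 1.1 1.  1.4 0.1 1.2 0.6 0.2 0.5 0.5]
 rel [ 0.92383015 -0.52778099]
 rel [ 2.69487663 -1.58302581]
```

The block is centred in y but about 4 mm past centre along the rest. I'll grip its end again, carefully, and draw it back.

Call:
apply_moves --pt "-1 0 0 0" --pt "-1 0 0 0" --pt "-1 0 0 0" --pt "-1 0 0 0" --pt "-0.6 0 0 0" --claw 0.3

```text
clock: 13.83
eef_pos: [0.4487, -0.1404, 0.0726]
tool_rot: [0.073, 0.997, -0.0, 0.001]
ft_force: [0.3, 0.0, -0.7]
grip_width: 0.0596
grasp_force: 0.0
```

Call:
apply_moves --pt "-0.5 0 0 0" --pt "-0.4 0 0 0" --pt "-0.2 0 0 0" --pt "0 0 0 0" --pt "0 0 0 0"

```text
clock: 14.25
eef_pos: [0.4671, -0.1429, 0.0722]
tool_rot: [0.073, 0.997, 0.0, -0.001]
ft_force: [-0.4, -0.2, 0.5]
grip_width: 0.0596
grasp_force: 0.0
```

Call:
apply_moves --pt "0 0 0 0" --pt "0 0 0 0" --pt "0 0 0 0" --pt "0 0 0 0" --pt "0 0 0 0"

```text
clock: 14.67
eef_pos: [0.4673, -0.1431, 0.0726]
tool_rot: [0.073, 0.997, -0.0, 0.0]
ft_force: [0.2, -0.9, 0.3]
grip_width: 0.0598
grasp_force: 0.0
```

Call:
apply_moves --pt "-0.2 0 0 0" --pt "-0.2 0 0 0" --pt "-0.05 0 0 0" --pt "0 0 0 0" --pt "0 0 0 0"

```text
clock: 15.08
eef_pos: [0.4765, -0.1444, 0.0724]
tool_rot: [0.073, 0.997, 0.0, -0.0]
ft_force: [0.7, -0.4, 0.8]
grip_width: 0.0599
grasp_force: 0.0
```

Call:
apply_moves --pt "-0.05 0 0 0" --pt "0 0 0 0" --pt "-0.05 0 0 0" --pt "0 0 0 0" --pt "0 0 0 0"

```text
clock: 15.5
eef_pos: [0.4784, -0.1447, 0.0725]
tool_rot: [0.073, 0.997, -0.0, 0.0]
ft_force: [0.7, -0.5, 0.1]
grip_width: 0.0598
grasp_force: 0.0
```

Call:
apply_moves --pt "-0.05 0 0 0" --pt "0 0 0 0" --pt "0 0 0 0" --pt "0 0 0 0" --pt "0 0 0 0"

```text
clock: 15.92
eef_pos: [0.4793, -0.1448, 0.0725]
tool_rot: [0.073, 0.997, -0.0, -0.0]
ft_force: [-1.8, -0.5, 0.1]
grip_width: 0.0604
grasp_force: 0.0
```

Call:
apply_moves --pt "0 0 0 0" --pt "0 0 0 0" --pt "0 0 0 0" --pt "0 0 0 0" --pt "0 0 0 0" --claw 1

```text
clock: 16.33
eef_pos: [0.4793, -0.1448, 0.0728]
tool_rot: [0.073, 0.997, -0.0, 0.0]
ft_force: [-1.0, -0.4, 4.2]
grip_width: 0.0275
grasp_force: 58.9
```

Call:
apply_moves --pt "0.1 0 0 0" --pt "0.1 0 0 0" --pt "0 0 0 0" --pt "0 0 0 0" --pt "0 0 0 0"

```text
clock: 16.75
eef_pos: [0.4758, -0.1444, 0.0728]
tool_rot: [0.073, 0.997, -0.0, 0.001]
ft_force: [1.3, -0.9, 3.2]
grip_width: 0.0275
grasp_force: 59.1
```

Call:
apply_moves --pt "0 0 0 0" --pt "0 0 0 0" --pt "0 0 0 0" --pt "0 0 0 0" --pt "0 0 0 0" --claw 0.3

```text
clock: 17.17
eef_pos: [0.475, -0.1441, 0.0722]
tool_rot: [0.073, 0.997, 0.0, -0.0]
ft_force: [0.2, -0.1, 0.9]
grip_width: 0.0601
grasp_force: 0.0
```

Call:
apply_moves --pt "0.3 0 0 0" --pt "0.5 0 0 0" --pt "1 0 0 0" --pt "1 0 0 0" --pt "1 0 0 0"

```text
clock: 17.58
eef_pos: [0.3988, -0.1329, 0.0723]
tool_rot: [0.073, 0.997, 0.0, -0.0]
ft_force: [-0.0, -0.9, -0.3]
grip_width: 0.0601
grasp_force: 0.0
```

Call:
apply_moves --pt "1 0 0 0" --pt "1 0 0 0" --pt "0 0 0 0" --pt "0 0 0 0" --pt "0 0 0 0" --claw 1

```text
clock: 18.0
eef_pos: [0.3614, -0.1276, 0.0729]
tool_rot: [0.073, 0.997, -0.0, 0.001]
ft_force: [0.7, -1.0, -0.5]
grip_width: 0.0002
grasp_force: 0.0
```

Run:
```python
from h import *
snap('scene','s5'); snap('top','t5')
a=cv2.resize(np.load('pics/s5.npz')['im'][220:310,330:410],None,fx=5,fy=5,interpolation=cv2.INTER_CUBIC)
b=cv2.resize(np.load('pics/t5.npz')['im'][185:245,310:370],None,fx=6.5,fy=6.5,interpolation=cv2.INTER_CUBIC)
z=np.zeros((450,a.shape[1]+b.shape[1],3),np.uint8); z[:a.shape[0],:a.shape[1]]=a; z[:b.shape[0],a.shape[1]:]=b
cv2.imwrite('pics/c6.png',z)
go(.5,-.15,.07,171.6)
```

```text
18.1 [ 0.3618 -0.1277  0.0728] yaw 171.64 j [-0.34  0.2  -0.58  0.79  0.   -0.19] F [ 0.2  0.4 -0.6]
units [-6.997 -0.099  0.152] roll 0.001
```

View pics/c6.png

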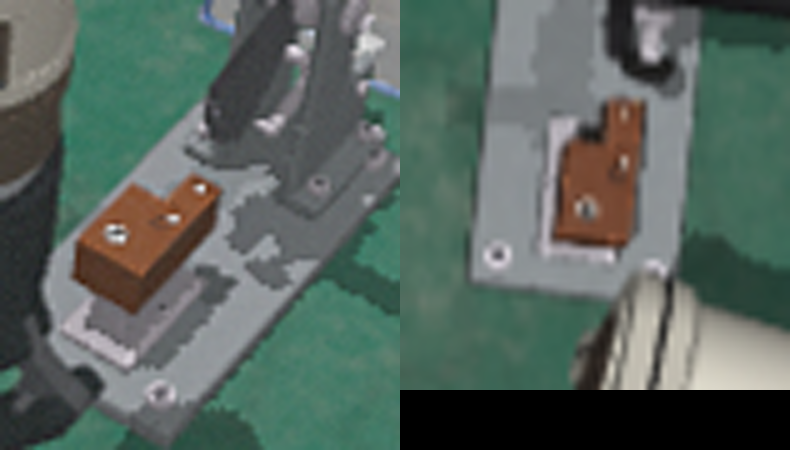

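The block is now centred to within about 1 mm. Next I raise the shut fingers over the handle.

Call:
apply_moves --pt "0 0 -1 0" --pt "0 0 -1 0" --pt "0 0 -1 0" --pt "0 0 -1 0" --pt "0 0 -1 0"

```text
clock: 18.52
eef_pos: [0.3613, -0.1275, 0.1736]
tool_rot: [0.073, 0.997, -0.0, 0.0]
ft_force: [0.4, 0.2, -0.6]
grip_width: -0.0
grasp_force: 0.0
```

Call:
apply_moves --pt "0 0 -1 0" --pt "0 0 -1 0" --pt "0 0 -1 0" --pt "0 0 -1 0" --pt "0 0 -1 0"

```text
clock: 18.93
eef_pos: [0.3613, -0.1275, 0.2737]
tool_rot: [0.073, 0.997, -0.0, 0.0]
ft_force: [0.6, -0.6, 0.7]
grip_width: -0.0004
grasp_force: 0.0
```

Call:
apply_moves --pt "0 0 -1 0" --pt "0 0 -1 0" --pt "-1 0 0 0" --pt "-1 0 0 0" --pt "-1 0 0 0"

```text
clock: 19.35
eef_pos: [0.4217, -0.1364, 0.3134]
tool_rot: [0.073, 0.997, -0.0, 0.001]
ft_force: [-0.1, 0.3, -0.6]
grip_width: 0.0002
grasp_force: 0.0
```

Call:
apply_moves --pt "-1 0 0 0" --pt "-1 0 0 0" --pt "-1 0 0 0" --pt "-1 0 0 0" --pt "-0.8 0 0 0"

```text
clock: 19.77
eef_pos: [0.5171, -0.1502, 0.3119]
tool_rot: [0.073, 0.997, -0.0, 0.0]
ft_force: [0.4, -0.4, 0.1]
grip_width: -0.0002
grasp_force: 0.0
```

Call:
apply_moves --pt "0 0 0 0" --pt "0 0 0 0" --pt "0 0 0 0" --pt "0 0 0 0" --pt "0 0 0 0"

```text
clock: 20.18
eef_pos: [0.5144, -0.15, 0.3129]
tool_rot: [0.073, 0.997, -0.0, 0.0]
ft_force: [0.4, 0.1, -0.2]
grip_width: 0.0003
grasp_force: 0.0
```

```bash
cat >> h.py <<'E'
C=np.array([.510,-.149]);YW=-.146
def cl(x,y): return C+Rn.from_euler('z',YW).as_matrix()[:2,:2]@np.array([x,y])/1e3
def handle(th,dx=3,dz=31):
    e=1.10-th; return 110-168*np.cos(e)+dx,(112+168*np.sin(e)+dz)
def st():
    o=bot.get_obs(); p=Rn.from_euler('z',-YW).as_matrix()[:2,:2]@(np.array(o['eef_pos'][:2])-C)*1e3
    print(o['clock'],'clamp',p.round(1),'z',round(o['eef_pos'][2]*1e3,1),'F',np.round(o['ft_force'],1))
E
python3 - <<'E'
from h import *
st(); x,y=cl(handle(0)[0],0); go(x,y,.300,171.6)
prev=handle(0)
for t in np.arange(.05,1.26,.05):
    n=handle(t); print(round(t,2),np.round(n,1),'units tx %.2f tz %.2f'%(-(n[0]-prev[0])/20,-(n[1]-prev[1])/20)); prev=n
E
```

```text
20.1833 clamp [ 4.5 -0.3] z 312.9 F [ 0.4  0.1 -0.2]
20.1833 [ 0.5144 -0.15    0.3129] yaw 171.62 j [-0.28  0.3   0.23  1.51 -0.   -0.14] F [ 0.4  0.1 -0.2]
units [-1.617  0.016  0.646] roll 0.0
0.05 [ 29.4 288.7] units tx 0.37 tz 0.20
0.1 [ 22.2 284.4] units tx 0.36 tz 0.22
0.15 [ 15.3 279.7] units tx 0.35 tz 0.24
0.2 [  8.6 274.6] units tx 0.34 tz 0.25
0.25 [  2.1 269.2] units tx 0.32 tz 0.27
0.3 [ -4.  263.5] units tx 0.31 tz 0.28
0.35 [ -9.9 257.5] units tx 0.29 tz 0.30
0.4 [-15.5 251.2] units tx 0.28 tz 0.31
0.45 [-20.7 244.7] units tx 0.26 tz 0.33
0.5 [-25.7 237.9] units tx 0.25 tz 0.34
0.55 [-30.2 230.8] units tx 0.23 tz 0.35
0.6 [-34.4 223.5] units tx 0.21 tz 0.36
0.65 [-38.3 216.1] units tx 0.19 tz 0.37
0.7 [-41.7 208.4] units tx 0.17 tz 0.38
0.75 [-44.8 200.6] units tx 0.15 tz 0.39
0.8 [-47.5 192.6] units tx 0.13 tz 0.40
0.85 [-49.8 184.6] units tx 0.11 tz 0.40
0.9 [-51.7 176.4] units tx 0.09 tz 0.41
0.95 [-53.1 168.1] units tx 0.07 tz 0.41
1.0 [-54.2 159.8] units tx 0.05 tz 0.42
1.05 [-54.8 151.4] units tx 0.03 tz 0.42
1.1 [-55. 143.] units tx 0.01 tz 0.42
1.15 [-54.8 134.6] units tx -0.01 tz 0.42
1.2 [-54.2 126.2] units tx -0.03 tz 0.42
1.25 [-53.1 117.9] units tx -0.05 tz 0.42
```

Call:
apply_moves --pt "-0.85 0 0 0" --pt "-0.9 0 0 0" --pt "0 0 0.2 0" --pt "0 0 0.2 0" --pt "0 0 0 0"

```text
clock: 20.6
eef_pos: [0.5484, -0.1549, 0.3035]
tool_rot: [0.073, 0.997, 0.0, -0.001]
ft_force: [0.3, 0.4, 0.7]
grip_width: -0.0
grasp_force: 0.0
```

Call:
apply_moves --pt "0 0 0.15 0" --pt "0 0 0.15 0" --pt "0 0 0.15 0" --pt "0 0 0.1 0" --pt "0 0 0 0"

```text
clock: 21.02
eef_pos: [0.5492, -0.1551, 0.293]
tool_rot: [0.073, 0.997, 0.0, -0.0]
ft_force: [0.3, 0.0, 0.1]
grip_width: -0.0005
grasp_force: 0.0
```

```bash
python3 -c "
from h import *
st()"
```

```text
21.0167 clamp [39.6 -0.3] z 293.0 F [0.3 0.  0.1]
```

Call:
apply_moves --pt "0 0 0.08 0" --pt "0 0 0.08 0" --pt "0 0 0.08 0" --pt "0 0 0 0" --pt "0 0 0 0"

```text
clock: 21.43
eef_pos: [0.5494, -0.1551, 0.2925]
tool_rot: [0.073, 0.997, -0.0, 0.002]
ft_force: [-5.3, 1.4, 14.9]
grip_width: -0.0
grasp_force: 7.1
```

Call:
apply_moves --pt "0.15 0 0.12 0" --pt "0.15 0 0.12 0" --pt "0.15 0 0.1 0" --pt "0.15 0 0.1 0" --pt "0.15 0 0.1 0"

```text
clock: 21.85
eef_pos: [0.5334, -0.1528, 0.2834]
tool_rot: [0.073, 0.997, -0.001, 0.002]
ft_force: [-12.1, 2.2, 23.8]
grip_width: 0.0001
grasp_force: 12.0
```

```bash
python3 -c "
from h import *
st()"
```

```text
21.85 clamp [23.7 -0.4] z 283.4 F [-12.1   2.2  23.8]
```

Call:
apply_moves --pt "0.38 0 0.2 0" --pt "0.36 0 0.22 0" --pt "0.35 0 0.24 0" --pt "0.34 0 0.25 0" --pt "0.32 0 0.27 0"

```text
clock: 22.27
eef_pos: [0.4992, -0.1478, 0.2565]
tool_rot: [0.073, 0.997, -0.0, 0.001]
ft_force: [-3.6, 1.0, 7.3]
grip_width: 0.0
grasp_force: 3.8
```

```bash
python3 -c "
from h import *
st()"
```

```text
22.2667 clamp [-10.9  -0.4] z 256.5 F [-3.6  1.   7.3]
```

Call:
apply_moves --pt "0.28 0 0.31 0" --pt "0.26 0 0.33 0" --pt "0.25 0 0.34 0" --pt "0.23 0 0.35 0" --pt "0.21 0 0.36 0"

```text
clock: 22.68
eef_pos: [0.4745, -0.1442, 0.2214]
tool_rot: [0.073, 0.997, -0.0, -0.0]
ft_force: [-5.5, 0.6, 6.3]
grip_width: -0.0002
grasp_force: 3.2
```

```bash
python3 -c "
from h import *
st()"
```

```text
22.6833 clamp [-35.9  -0.4] z 221.4 F [-5.5  0.6  6.3]
```

Call:
apply_moves --pt "0.18 0 0.36 0" --pt "0.15 0 0.36 0" --pt "0.13 0 0.32 0" --pt "0 0 0 0" --pt "0 0 0 0"

```text
clock: 23.1
eef_pos: [0.4658, -0.1429, 0.2002]
tool_rot: [0.073, 0.997, -0.0, -0.001]
ft_force: [-4.1, -0.1, 7.3]
grip_width: 0.0001
grasp_force: 3.0
```

Call:
apply_moves --pt "0.05 0 0.16 0" --pt "0.05 0 0.16 0" --pt "0.05 0 0.16 0" --pt "0 0 0 0" --pt "0 0 0 0"

```text
clock: 23.52
eef_pos: [0.4635, -0.1426, 0.1905]
tool_rot: [0.073, 0.997, -0.0, -0.0]
ft_force: [-4.1, 0.3, 5.6]
grip_width: -0.0
grasp_force: 2.7
```

```bash
python3 -c "
from h import *
st()"
```

```text
23.5167 clamp [-46.9  -0.4] z 190.5 F [-4.1  0.3  5.6]
```

Call:
apply_moves --pt "0.05 0 0.2 0" --pt "0.05 0 0.2 0" --pt "0 0 0 0" --pt "0 0 0 0" --pt "0 0 0 0"

```text
clock: 23.93
eef_pos: [0.4624, -0.1424, 0.1825]
tool_rot: [0.073, 0.997, -0.0, 0.001]
ft_force: [-0.4, -0.2, 3.6]
grip_width: -0.0002
grasp_force: 1.9
```

Call:
apply_moves --pt "0.04 0 0.15 0" --pt "0 0 0 0" --pt "0 0 0 0" --pt "0 0 0 0" --pt "0 0 0 0"

```text
clock: 24.35
eef_pos: [0.4615, -0.1422, 0.1794]
tool_rot: [0.073, 0.997, -0.0, 0.001]
ft_force: [0.4, -0.5, 3.8]
grip_width: 0.0003
grasp_force: 1.8
```

Call:
apply_moves --pt "0.04 0 0.15 0" --pt "0 0 0 0" --pt "0 0 0 0" --pt "0 0 0 0" --pt "0 0 0 0"

```text
clock: 24.77
eef_pos: [0.4605, -0.1421, 0.1762]
tool_rot: [0.073, 0.997, -0.0, 0.0]
ft_force: [1.3, -0.6, 2.4]
grip_width: -0.0003
grasp_force: 1.4
```

Call:
apply_moves --pt "0.03 0 0.15 0" --pt "0 0 0 0" --pt "0 0 0 0" --pt "0 0 0 0" --pt "0 0 0 0"

```text
clock: 25.18
eef_pos: [0.4596, -0.1419, 0.1732]
tool_rot: [0.073, 0.997, -0.0, 0.0]
ft_force: [1.1, -0.2, 3.8]
grip_width: -0.0001
grasp_force: 1.9
```

Call:
apply_moves --pt "0.03 0 0.15 0" --pt "0 0 0 0" --pt "0 0 0 0" --pt "0 0 0 0" --pt "0 0 0 0"

```text
clock: 25.6
eef_pos: [0.4589, -0.1418, 0.1701]
tool_rot: [0.073, 0.997, 0.0, -0.0]
ft_force: [1.0, 0.4, 3.8]
grip_width: -0.0
grasp_force: 1.9
```

Call:
apply_moves --pt "0.02 0 0.15 0" --pt "0 0 0 0" --pt "0 0 0 0" --pt "0 0 0 0" --pt "0 0 0 0"

```text
clock: 26.02
eef_pos: [0.4583, -0.1417, 0.167]
tool_rot: [0.073, 0.997, 0.0, -0.0]
ft_force: [-1.0, -0.1, 3.8]
grip_width: -0.0001
grasp_force: 1.8
```

Call:
apply_moves --pt "0.02 0 0.15 0" --pt "0 0 0 0" --pt "0 0 0 0" --pt "0 0 0 0" --pt "0 0 0 0"

```text
clock: 26.43
eef_pos: [0.4579, -0.1417, 0.1641]
tool_rot: [0.073, 0.997, 0.0, -0.0]
ft_force: [-1.7, -0.4, 5.0]
grip_width: 0.0002
grasp_force: 2.1
```

Call:
apply_moves --pt "0.02 0 0.15 0" --pt "0 0 0 0" --pt "0 0 0 0" --pt "0 0 0 0" --pt "0 0 0 0"

```text
clock: 26.85
eef_pos: [0.4575, -0.1416, 0.1611]
tool_rot: [0.073, 0.997, 0.0, -0.0]
ft_force: [-1.9, 0.1, 4.2]
grip_width: 0.0002
grasp_force: 2.3
```

Call:
apply_moves --pt "0.01 0 0.12 0" --pt "0 0 0 0" --pt "0 0 0 0" --pt "0 0 0 0" --pt "0 0 0 0"

```text
clock: 27.27
eef_pos: [0.4572, -0.1415, 0.1586]
tool_rot: [0.073, 0.997, 0.0, -0.0]
ft_force: [-2.7, 0.3, 4.8]
grip_width: 0.0001
grasp_force: 2.2
```

Call:
apply_moves --pt "0.01 0 0.12 0" --pt "0 0 0 0" --pt "0 0 0 0" --pt "0 0 0 0" --pt "0 0 0 0"

```text
clock: 27.68
eef_pos: [0.4572, -0.1415, 0.1572]
tool_rot: [0.073, 0.997, -0.0, 0.0]
ft_force: [-6.2, 1.1, 10.2]
grip_width: -0.0
grasp_force: 4.9
```

The foot met the block at z ≈ 158, where the force rose from 4.5 to 10 N. I'll press a bit further and then ease off to see which click holds.

Call:
apply_moves --pt "0.01 0 0.12 0" --pt "0 0 0 0" --pt "0 0 0 0" --pt "0 0 0 0" --pt "0 0 0 0"

```text
clock: 28.1
eef_pos: [0.4569, -0.1415, 0.1551]
tool_rot: [0.073, 0.997, -0.0, 0.0]
ft_force: [-6.2, 2.0, 12.6]
grip_width: 0.0004
grasp_force: 6.3
```

Call:
apply_moves --pt "0.01 0 0.12 0" --pt "0 0 0 0" --pt "0 0 0 0" --pt "0 0 0 0" --pt "0 0 0 0"

```text
clock: 28.52
eef_pos: [0.4566, -0.1415, 0.1527]
tool_rot: [0.073, 0.997, -0.0, 0.0]
ft_force: [-6.9, 1.3, 14.0]
grip_width: -0.0001
grasp_force: 6.7
```

Call:
apply_moves --pt "0 0 -0.07 0" --pt "0 0 0 0" --pt "0 0 0 0" --pt "0 0 0 0" --pt "0 0 0 0"

```text
clock: 28.93
eef_pos: [0.4567, -0.1415, 0.1541]
tool_rot: [0.073, 0.997, -0.0, 0.0]
ft_force: [-6.4, 0.7, 12.5]
grip_width: 0.0001
grasp_force: 6.3
```

Call:
apply_moves --pt "0 0 -0.07 0" --pt "0 0 0 0" --pt "0 0 0 0" --pt "0 0 0 0" --pt "0 0 0 0"

```text
clock: 29.35
eef_pos: [0.4569, -0.1415, 0.1553]
tool_rot: [0.073, 0.997, -0.0, 0.0]
ft_force: [-5.0, 1.2, 10.8]
grip_width: 0.0004
grasp_force: 5.4
```

Call:
apply_moves --pt "0 0 -0.07 0" --pt "0 0 0 0" --pt "0 0 0 0" --pt "0 0 0 0" --pt "0 0 0 0"

```text
clock: 29.77
eef_pos: [0.457, -0.1415, 0.1565]
tool_rot: [0.073, 0.997, -0.0, 0.0]
ft_force: [-4.2, 0.3, 9.7]
grip_width: 0.0
grasp_force: 4.8
```

Call:
apply_moves --pt "0 0 -0.07 0" --pt "0 0 0 0" --pt "0 0 0 0" --pt "0 0 0 0" --pt "0 0 0 0"

```text
clock: 30.18
eef_pos: [0.4572, -0.1416, 0.1577]
tool_rot: [0.073, 0.997, -0.0, 0.0]
ft_force: [-4.1, -0.1, 7.6]
grip_width: -0.0001
grasp_force: 3.7
```

Call:
apply_moves --pt "0 0 0.12 0" --pt "0 0 0.12 0" --pt "0 0 0 0" --pt "0 0 0 0" --pt "0 0 0 0"

```text
clock: 30.6
eef_pos: [0.4567, -0.1415, 0.1535]
tool_rot: [0.073, 0.997, -0.0, 0.0]
ft_force: [-6.2, 0.9, 13.0]
grip_width: 0.0001
grasp_force: 6.6
```

Call:
apply_moves --pt "0 0 0.06 0" --pt "0 0 0 0" --pt "0 0 0.06 0" --pt "0 0 0 0" --pt "0 0 0 0"

```text
clock: 31.02
eef_pos: [0.4564, -0.1414, 0.1512]
tool_rot: [0.073, 0.997, -0.0, -0.0]
ft_force: [-7.7, 1.2, 13.9]
grip_width: 0.0002
grasp_force: 7.4
```

Call:
apply_moves --pt "0 0 0.06 0" --pt "0 0 0 0" --pt "0 0 0.06 0" --pt "0 0 0 0" --pt "0 0 0 0"

```text
clock: 31.43
eef_pos: [0.4562, -0.1414, 0.1489]
tool_rot: [0.073, 0.997, -0.0, -0.0]
ft_force: [-8.7, 1.5, 15.2]
grip_width: 0.0003
grasp_force: 7.7
```

Call:
apply_moves --pt "0 0 0.06 0" --pt "0 0 0.02 0" --pt "0 0 0 0" --pt "0 0 0 0" --pt "0 0 0 0"

```text
clock: 31.85
eef_pos: [0.4562, -0.1414, 0.1474]
tool_rot: [0.073, 0.997, -0.0, -0.0]
ft_force: [-8.5, 0.9, 16.8]
grip_width: 0.0002
grasp_force: 8.2
```

Call:
apply_moves --pt "0 0 -0.1 0" --pt "0 0 0 0" --pt "0 0 -0.1 0" --pt "0 0 0 0" --pt "0 0 0 0"

```text
clock: 32.27
eef_pos: [0.4572, -0.1416, 0.1501]
tool_rot: [0.073, 0.997, -0.0, 0.0]
ft_force: [-3.2, 0.6, 5.7]
grip_width: 0.0001
grasp_force: 2.9
```

Call:
apply_moves --pt "0 0 -0.1 0" --pt "0 0 0 0" --pt "0 0 -0.05 0" --pt "0 0 0 0" --pt "0 0 0 0"

```text
clock: 32.68
eef_pos: [0.4571, -0.1415, 0.1526]
tool_rot: [0.073, 0.997, 0.0, -0.0]
ft_force: [0.6, -0.4, 0.4]
grip_width: -0.0001
grasp_force: 0.0
```

The pawl holds at z ≈ 150, with the foot compressed about 5 mm, and the force on the tool dropped to zero. I'll retreat and check by code that the handle is where it should be.

Call:
apply_moves --pt "0 0 -0.5 0" --pt "0 0 -1 0" --pt "0 0 -1 0" --pt "0 0 -1 0" --pt "0 0 -1 0"

```text
clock: 33.1
eef_pos: [0.4569, -0.1414, 0.2435]
tool_rot: [0.073, 0.997, 0.0, -0.0]
ft_force: [1.0, -0.7, -0.3]
grip_width: 0.0002
grasp_force: 0.0
```

Call:
apply_moves --pt "1 0 -0.5 0" --pt "1 0 -0.5 0" --pt "1 0 0 0" --pt "1 0 0 0" --pt "1 0 0 0"

```text
clock: 33.52
eef_pos: [0.3573, -0.1268, 0.2629]
tool_rot: [0.073, 0.997, -0.0, 0.0]
ft_force: [0.5, -0.9, 0.2]
grip_width: -0.0002
grasp_force: 0.0
```

Call:
apply_moves --pt "0 0 0 0" --pt "0 0 0 0" --pt "0 0 0 0" --pt "0 0 0 0" --pt "0 0 0 0"

```text
clock: 33.93
eef_pos: [0.3588, -0.1271, 0.2628]
tool_rot: [0.073, 0.997, 0.0, -0.0]
ft_force: [-0.2, 1.1, 0.5]
grip_width: -0.0003
grasp_force: 0.0
```

Run:
```python
from h import *
snap('scene','s6'); im=np.load('pics/s6.npz')['im']; i0=np.load('pics/sc0.npz')['im']
x,z=handle(1.06,0,0)
for y in (-34,-15,15,34):
    p=np.r_[cl(x,y),z/1e3]; u,v=np.round(w2px('s6',p)).astype(int); print('down',(u,v),im[v,u],'was',i0[v,u])
    p=np.r_[cl(34,y),.262]; u,v=np.round(w2px('s6',p)).astype(int); print('  up',(u,v),im[v,u],'was',i0[v,u])
# brown block pixels vs before pressing
for n in('s5','s6'):
    m=np.load('pics/'+n+'.npz')['im'][240:300,340:385].astype(int); k=(m[...,2]-m[...,0]>40)&(m[...,2]>m[...,1]+25); v,u=np.nonzero(k); print(n,k.sum(),u.min()+340,u.max()+340,v.min()+240,v.max()+240)
st()
```

```text
down (np.int64(361), np.int64(270)) [84 79 79] was [60 58 57]
  up (np.int64(399), np.int64(182)) [141 147 148] was [121 115 119]
down (np.int64(352), np.int64(265)) [61 59 54] was [132 129 122]
  up (np.int64(389), np.int64(178)) [142 144 143] was [60 56 55]
down (np.int64(338), np.int64(257)) [58 57 53] was [ 98 112  66]
  up (np.int64(374), np.int64(171)) [112 128  89] was [59 61 59]
down (np.int64(330), np.int64(252)) [58 58 53] was [ 97 113  70]
  up (np.int64(365), np.int64(167)) [115 118 119] was [59 54 60]
s5 327 345 373 255 281
s6 84 345 373 256 279
33.9833 clamp [-152.9   -0.3] z 262.7 F [-0.5  0.1 -0.4]
```

The handle is black at its lowered position and gone from the raised one, the block hasn't moved, and the robot is clear.

```bash
python3 -c "
from h import *
print(bot.job_done())"
```

```text
the job is handed in; nothing more can be done
None
```

The job is handed in with no verdict shown: the brown block lies flat, centred to about 1 mm, with the arm held one click past foot contact (about 5 mm of 15 mm spring travel) at 34 of 64 s, and the bottle and screwdriver were left alone.

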